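# Clamp the bit and hold the dead-man lever at run

### The arm

A 6-joint arm with a two-finger parallel gripper is mounted at the origin on a cart in front of the work surface, level with it; the furniture and walls round the work are solid. World frame = base frame: x ahead of the robot, y to its left, z up, the work surface at z = 0. Lengths are in m, angles in degrees, forces in N, time in s.
With the tool pointing down it reaches from about 0.4 to 0.825 m from the base axis. Payload 7 kg.
Tool frame: the origin (TCP) lies midway between the tips of the shut fingers; the grasp point (between the pads) lies 19 mm behind it; z points along the fingers, x is the direction in which the jaws open and shut, and the axes are right-handed (so a half turn about z gives the same grasp; the last joint's range is limited). The gripper opens to 88 mm and grips with 3 to 60 N. Pads are 19 mm wide; open, the fingers measure 130 mm over their backs; the gripper's body (78 mm by 193 mm) begins 47 mm behind the grasp point.
Start: joints at [89.788, 20.546, 0.682, 0, -70.136, -16.507], TCP at [0.194, 0.646, 0.227] pointing down, gripper open.
Joint ranges: [-176.03, 176.03], [-82.01, 121.73], [-58.28, 71.71], [-173.87, 95.51], [-174.79, -0.11], [-173.66, 173.66]. Speed limits (degrees/s): [136.94, 136.94, 172.46, 180, 180, 180].

### API

Orientations are given as [roll, pitch, yaw] about the fixed x, y, z axes, in that order (R = Rz(yaw) Ry(pitch) Rx(roll)).
In Python, from plant import * gives the robot as it stands. The module is installed in compiled form; this text tells all that it offers.
- The arm moves only by the shell command python3 -m pendant 'ROWS' [OPENING]. ROWS is JSON, a list that holds one entry, the list of rows, each a list of 6 numbers: the shift along the world's x, y, z in mm, then the turn, a rotation vector about the world's x, y, z in degrees. A call has 1 to 10 rows; each row is the pose to reach, as a shift and turn from the pose commanded when the call began; what a row does not reach only later rows make up. A row lasts 1/8 s, in which the tool goes at most 62.5 mm and 10.7 degrees, less where a joint would pass 70% of its speed; a pose out of reach is approached as far as the arm can. A call with a gripper value outside its range is refused whole. OPENING is the closure, from -1 (fully open) to 1 (shut), set as the call begins (- or left out, the last holds). The fingers move at their own pace and stop on an object; the grip force is fixed at half the most. Time passes only in rows, so rows that repeat a pose let the fingers close. It gives the time, the measured TCP pose, the force and the opening at its end, in the units of the state.
- get_obs(): the state, without advancing time (a new reading comes with each control period).
- snapshot(name): name is "scene" or "top" or "wrist"; returns a dict with "pixels" (400x640x3 uint8, red, green, blue), "depth" (400x640 float32, m along the optical axis (not along the pixel's ray), 0 where there is no reading), "fx", "fy", "cx", "cy" (pixels), "pose" (4x4, takes a point from camera to world coordinates); the wrist camera has in their place "tool_from_camera" (4x4, takes a point from camera to tool coordinates, whose origin is the TCP and whose axes are the tool frame's). Camera axes: x right, y down, z forward; pixel columns grow to the right and rows downward; lengths in m; the calibration is good to about 2 mm. A picture is of the moment at which its call begins: read the wrist's pose just before it.
- close_job(): hands the job in, once; it reports no verdict.
The state is a dict: "clock": time; "joint_pos": joint angles; "qvel": joint speeds; "tau": joint torques, N m; "tool_pos": TCP position; "orientation": TCP orientation; "force": force on the tool from outside, world axes, zero at the start; "moment": the same for the moment, N m; "opening": finger opening in m.
Only numpy, scipy, OpenCV 4.12 (cv2) and the standard library are available. Lean on these libraries where they do the work, as an engineer would, in place of code of your own. Each camera call takes 0.05 s, during which the arm holds its last target. There are 200 camera calls.

### The job

The countersink bit stands loose in the chuck of the bench spindle: turn the knurled sleeve clockwise, seen from above, until it comes to its stop and the jaws grip the bit. Only then press the sprung dead-man lever of the control box half way down, so that its pointer lies between the two raised marks, and keep it there: your program finishes while the robot is still holding the lever down. Never press the lever right down, which trips the emergency stop, and leave the bit in its chuck and the other things on the bench where they are.

Things in the scene. Friction and masses are not known exactly. Their poses are not given: they have to be found in the camera images.
- spindle: bench spindle, fixed to the bench: grey 110 x 110 x 12 mm base plate, round motor housing 88 mm wide and up to 64 mm high, 32 mm wide neck, and on top an upright chuck, axis vertical. Origin: centre of its underside, on the chuck axis; z up. It and the control box may stand either way round, left or right.
- sleeve_grip (a point): point on the chuck axis at half height of the knurled steel sleeve, which is 44 mm in diameter, 31 mm high, from 76 to 107 mm above the bench, so this point is 91.5 mm up; free space all round it. Below it the neck is only 32 mm wide down to 64 mm above the bench; above it the slotted nose (26 mm wide) ends 115 mm, the jaws 118.5 mm and the bit 130 mm above the bench.
- sleeve (a joint): turn of the sleeve in rad: grows clockwise seen from above, closing the jaws; starts anywhere from 0 to 0.35, the jaws meet the bit at about 1.07, firm stop at 1.35, where the bit is tight. Stiff (0.12 N m), and it stays where it is left.
- bit: steel countersink bit, shank 8 mm in diameter, 50 mm long in all with a 13 mm wide head, standing upright and loose in the chuck (the hole is 19 mm wide inside, 14 mm at its mouth; the open jaws leave it 2 to 3 mm on each side). Origin: centre of the shank's lower end, 80 mm above the bench; z along the bit, up.
- jaw_a: one of the three steel chuck jaws, 5.5 mm wide and 36 mm high, standing round the bit. Driven inward by the sleeve, 2.8 mm per rad; its face meets the bit after about 3 mm of travel from sleeve value 0. The origin lies on the chuck axis, 82.5 mm above the spindle's underside.
- jaw_b: second jaw, as jaw_a
- jaw_c: third jaw, as jaw_a
- control_box: dead-man control, fixed to the bench: grey base 170 x 80 x 24 mm, with two round aluminium cheeks (100 mm across, 36 mm over both, tops 130 mm up) that carry the lever. Origin: centre of its underside; the lever points along its -x (towards the robot, give or take about 23 degrees); z up.
- lever_pivot (a point): the lever's hinge axis (level, along the control box's y), midway between the cheeks, 45 mm behind the control box's origin and 80 mm above the bench
- paddle (a point): centre of the upper face of the paddle to press: black, 44 mm long (along the lever) x 32 mm wide x 12 mm thick, at the end of the lever. It lies 110 mm out from the hinge axis along the lever and 6 mm above the lever's centre line; about 133 mm above the bench at rest, 86 mm at half way, 38 mm right down. The nearest cheek edge lies 38 mm behind the paddle's rear edge.
- lever (a joint): angle of the dead-man lever in rad: 0 at rest (paddle end 0.45 rad above level), grows as it is pressed, 0.9 right down (0.45 rad below level); level, the middle of the run position, is 0.45. Raised marks on the cheeks stand 0.19 rad to either side of that. The spring always returns it: pressing at the paddle takes about 4.5 N to start, 7.5 N at half way and 11 N right down.
- small_transformer: bystander: small grey transformer, 47x54x45 mm; origin at the centre of its underside
- knob_2: bystander: dark brown knob, 30 mm wide, 14 mm high; origin at the centre of its underside
- screwdriver_2: bystander: screwdriver lying down, 163 mm long, handle 19 mm thick; origin at the centre of its underside
- cutters: bystander: cutting pliers with orange handles lying flat, 142x47x14 mm; origin at the centre of its underside
- tape_1: bystander: black roll of tape lying flat, 58 mm wide, 19 mm high; origin at the centre of its underside
- solder_reel: bystander: solder reel with blue flanges, standing, 59 mm wide, 43 mm high; origin at the centre of its underside
- pliers_black: bystander: black pliers lying flat, 157x47x14 mm; origin at the centre of its underside
- task_lamp: desk lamp, fixed, never moves: its sprung tubular arm hangs over the right of the work. The lower arm (two 10 mm tubes, about 50 mm over both) runs straight from the post on its foot at (0.31, -0.23) from this origin, 0.11 m up, forward and left to an elbow at (-0.04, -0.10), 0.71 m up; the upper arm goes on from there to (-0.22, 0.06), 1.02 m up. Keep wrist and forearm clear of it: draw the hand in close to the robot before swinging across.

How it is judged (in metres and radians):
On the way, in this order (a step that is already met when the one before it is completed fails the run):
1. the jaws grip the bit in the chuck (contact force between bit and jaw_a above 2 N and contact force between bit and jaw_b above 2 N and contact force between bit and jaw_c above 2 N and horizontal distance between bit and spindle below 0.003 m and z of bit in the frame of spindle between 0.076 and 0.086 m and angle between bit's own z axis and vertical below 0.12 rad), for 0.2 s.
2. the robot holds the lever at run (value of joint lever between 0.28 and 0.62 rad and contact force between any of the fingers, the arm and lever above 3 N), for 0.3 s.
At the end, for the whole second after the job is handed in: All three jaws press on the bit with more than 2 N; the bit stands in the chuck within 3 mm of its axis, at its seat (76 to 86 mm up) and within 0.12 rad of upright; the lever rests between 0.28 and 0.62 rad (half way, between the marks) and the robot presses on it with more than 3 N, still holding (all of step 1 and all of step 2 and velocity of joint lever between -0.1 and 0.1 rad/s); the arm keeps its last pose, push and grip.
It fails at once if the lever was pressed right down (emergency stop) (value of joint lever above 0.78 rad).
It fails at once if the lever was pressed before the bit was tight (value of joint lever above 0.2 rad and value of joint sleeve below 1.05 rad).
It fails at once if a bystander was moved more than 40 mm (distance of any of small_transformer, knob_2, screwdriver_2, cutters, tape_1, solder_reel, pliers_black from where it was at the start of the episode above 0.04 m).
It also fails if it takes over 42 s, if anything falls off the work surface, if the arm or the gripper's body presses on something with over 40 N, if the wrist force passes 120 N, or if a joint passes its speed limit or range.

## Working session

There is one attempt and no reset: what is moved stays moved. The work goes in short steps, Python scripts to look and compute and a shell command to move; the robot and the scene stay as the last step left them, time stands still between calls to the robot, and variables do not carry over. Pictures are saved under pics/ and viewed, about 8 in all and at most 12, crops included, and the job is handed in when it is done.

```bash
mkdir -p pics; cat > h.py <<'E'
from plant import *
import numpy as np, cv2
def save(s,n): cv2.imwrite('pics/'+n,cv2.cvtColor(s['pixels'],cv2.COLOR_RGB2BGR))
def cloud(s,T=None):
    T=s['pose'] if T is None else T
    d=s['depth'];v,u=np.mgrid[:400,:640]
    P=np.stack([(u-s['cx'])/s['fx']*d,(v-s['cy'])/s['fy']*d,d],-1)
    W=P@np.array(T)[:3,:3].T+np.array(T)[:3,3]; W[d<=0]=np.nan
    return W
E
python3 - <<'E'
from h import *
print(get_obs())
a=snapshot('top');b=snapshot('scene');save(a,'top.png');save(b,'scene.png')
print(np.round(a['pose'],3),np.round(b['pose'],3))
W=cloud(a)
for r in range(20,400,40): print([tuple(np.round(W[r,c],2)) for c in range(40,640,140)])
E
```

```text
{'clock': 0.0, 'joint_pos': array([ 8.97860646e+01,  2.05910116e+01,  6.34570552e-01, -1.79475904e-02,
       -7.01354396e+01, -1.65080473e+01]), 'qvel': array([-0.02969648, -0.04413075,  0.006452  , -0.06995263, -0.00693423,
        0.01335192]), 'tau': array([-1.18912860e-03, -5.82718134e+01,  2.93078935e+01,  6.99760392e+00,
        6.88961009e-03, -1.47287392e-04]), 'tool_pos': array([0.19410203, 0.64599453, 0.22564035]), 'orientation': array([-1.79990066e+02, -9.28877903e-02, -1.06728103e+02]), 'force': array([ 0.20314614,  0.08424996, -0.12629538]), 'moment': array([-0.0020689 ,  0.04715825,  0.02037407]), 'opening': 0.08733526976205418}
[[ 1.000e-03 -9.990e-01  3.900e-02  5.040e-01]
 [-1.000e+00 -0.000e+00  1.900e-02  9.600e-02]
 [-1.900e-02 -3.900e-02 -9.990e-01  1.298e+00]
 [ 0.000e+00  0.000e+00  0.000e+00  1.000e+00]] [[-0.725 -0.522  0.449 -0.104]
 [-0.688  0.533 -0.492  0.824]
 [ 0.017 -0.666 -0.746  1.174]
 [ 0.     0.     0.     1.   ]]
[(np.float64(1.02), np.float64(0.85), np.float64(0.28)), (np.float64(1.02), np.float64(0.48), np.float64(0.27)), (np.float64(0.99), np
[... 1984 characters left out ...]
, np.float64(-0.48)), (np.float64(0.22), np.float64(-0.35), np.float64(0.0)), (np.float64(0.3), np.float64(-0.56), np.float64(0.34))]
[(np.float64(-0.18), np.float64(1.62), np.float64(-0.81)), (np.float64(-0.17), np.float64(0.86), np.float64(-0.8)), (np.float64(0.09), np.float64(0.11), np.float64(0.0)), (np.float64(0.09), np.float64(-0.34), np.float64(0.0)), (np.float64(0.2), np.float64(-0.56), np.float64(0.34))]
[(np.float64(0.21), np.float64(0.6), np.float64(0.6)), (np.float64(-0.38), np.float64(0.85), np.float64(-0.79)), (np.float64(-0.03), np.float64(0.11), np.float64(0.01)), (np.float64(-0.04), np.float64(-0.34), np.float64(0.0)), (np.float64(0.11), np.float64(-0.56), np.float64(0.33))]
```

View pics/top.png

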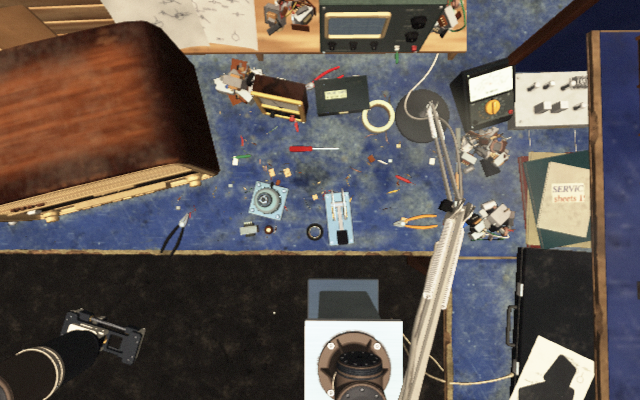

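View pics/scene.png

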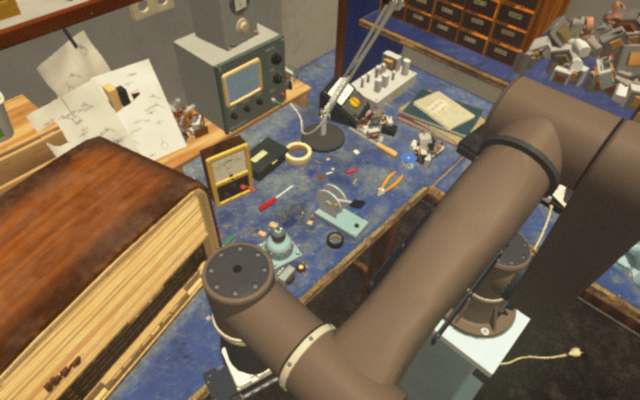

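The top view shows the spindle at about (266,199), the control box at about (339,215) with its black paddle near (342,238), and the lamp arm to its right from (440,110) to (400,390). Next I measure both from depth.

```bash
python3 - <<'E'
from h import *
a=snapshot('top');W=cloud(a)
Z=W[...,2]
S=np.zeros(Z.shape,bool);S[170:230,240:295]=1
for lo,hi in [(.008,.016),(.05,.07),(.095,.11),(.11,.135)]:
    m=S&(Z>lo)&(Z<hi);p=W[m][:,:2]
    print('sp',lo,m.sum(),p.mean(0),(p.min(0)+p.max(0))/2,np.ptp(p,axis=0))
    if lo in(.008,.05): print(cv2.minAreaRect((p*1000).astype(np.float32)))
S[:]=0;S[185:250,318:362]=1
for lo,hi in [(.018,.03),(.1,.115),(.118,.14)]:
    m=S&(Z>lo)&(Z<hi);p=W[m]
    print('cb',lo,m.sum(),p.mean(0),cv2.minAreaRect((p[:,:2]*1000).astype(np.float32)))
rgb=a['pixels'].astype(int)
m=S&(rgb.max(-1)<60)&(Z>.06);p=W[m];print('paddle',m.sum(),p.mean(0),cv2.minAreaRect((p[:,:2]*1000).astype(np.float32)))
c=cv2.resize(a['pixels'][150:260,170:380],None,fx=3.8,fy=3.8,interpolation=cv2.INTER_CUBIC)
cv2.imwrite('pics/c.png',c[:,:,::-1])
for n,(u,v) in dict(trafo=(249,229),knob=(269,230),tape=(314,231),screw=(310,149),reel=(0,0)).items(): print(n,W[v,u])
E
```

```text
sp 0.008 478 [0.54016357 0.27243871] [0.54567227 0.28122296] [0.19404853 0.14845263]
((547.8331298828125, 285.2230224609375), (144.6315460205078, 197.93955993652344), 86.39268493652344)
sp 0.05 320 [0.54094608 0.27348448] [0.51708606 0.29015087] [0.13358889 0.09879334]
((512.2299194335938, 284.8293151855469), (78.48719024658203, 143.0818328857422), 76.31610870361328)
sp 0.095 111 [0.54326256 0.27634976] [0.54384648 0.27838587] [0.04290255 0.04380688]
sp 0.11 59 [0.5435273  0.27710707] [0.54358989 0.27842725] [0.03634691 0.03338993]
cb 0.018 836 [0.48444374 0.05062878 0.02381578] ((483.55169677734375, 63.037567138671875), (169.81590270996094, 114.90575408935547), 5.472861289978027)
cb 0.1 69 [0.5036659  0.04600505 0.10790595] ((521.4055786132812, 50.75258255004883), (107.79310607910156, 42.51634979248047), 8.75041675567627)
cb 0.118 204 [0.46539924 0.04397188 0.12931161] ((485.4314270019531, 46.35003662109375), (149.6886749267578, 35.61494445800781), 5.639153003692627)
paddle 126 [0.43052881 0.04243076 0.13472458] ((430.332275390625, 41.93323516845703), (38.34039306640625, 27.65721321105957), 6.4482903480529785)
trafo [0.45029161 0.33285293 0.05221741]
knob [0.44557437 0.27436231 0.0152884 ]
tape [ 0.44160045  0.12801212 -0.0061044 ]
screw [0.71035843 0.14083374 0.01971334]
reel [1.02463499 0.8924886  0.36563018]
```

View pics/c.png

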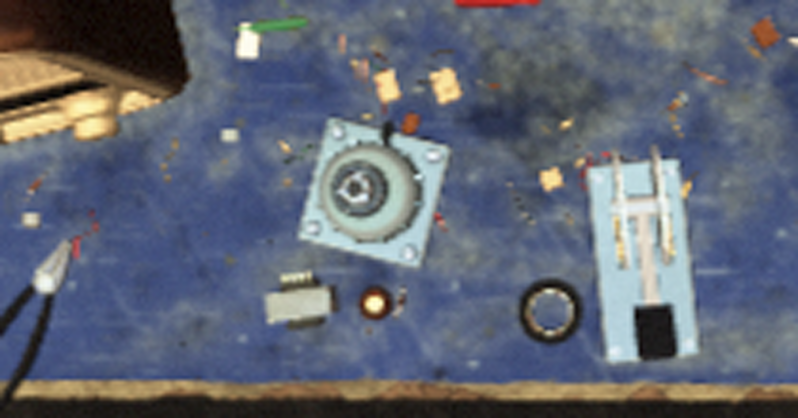

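Spindle axis at about (0.544, 0.278). Paddle centre at about (0.431, 0.042, 0.134), and the lever is yawed about 6°. The heights agree with the data given. I'll check the radio's clearance before moving.

```bash
python3 - <<'E'
from h import *
for n in('top','scene'):
    W=cloud(snapshot(n)).reshape(-1,3);W=W[~np.isnan(W[:,0])]
    for t in range(-10,100,10):
        d=W[:,:2]-[.544,.2775];r=np.hypot(*d.T);a=np.degrees(np.arctan2(d[:,1],d[:,0]))
        m=(abs(a-t)<5)&(W[:,2]>.13)&(r>.03)&(r<.3)
        if m.any(): i=np.argmin(np.where(m,r,9));print(n,t,r[i].round(3),W[i].round(3))
    m=(W[:,2]>.1)&(W[:,1]>.3)&(W[:,1]<.9)&(W[:,0]>.3)&(W[:,0]<.7)
    for y in np.arange(.3,.9,.1):
        k=m&(abs(W[:,1]-y)<.05)
        if k.any(): print(n,'front',y,W[k][:,0].min())
E
```

```text
top -10 0.277 [0.817 0.231 0.222]
top 0 0.28 [0.823 0.258 0.212]
top 40 0.229 [0.706 0.439 0.317]
top 50 0.179 [0.646 0.424 0.165]
top 60 0.169 [0.629 0.424 0.239]
top 70 0.182 [0.621 0.442 0.132]
top 80 0.238 [0.605 0.508 0.382]
top front 0.4 0.6195890596590243
top front 0.5 0.5953977900459798
top front 0.6000000000000001 0.56938207746835
top front 0.7000000000000002 0.5457820226201396
top front 0.8000000000000003 0.519958482257098
top front 0.9000000000000001 0.5176187323505472
scene -10 0.273 [0.811 0.221 0.22 ]
scene 0 0.275 [0.819 0.262 0.224]
scene 10 0.282 [0.825 0.303 0.192]
scene 40 0.275 [0.74  0.47  0.371]
scene 50 0.222 [0.674 0.458 0.376]
scene 60 0.174 [0.628 0.43  0.33 ]
scene 70 0.182 [0.62  0.443 0.345]
scene 80 0.236 [0.604 0.506 0.381]
scene front 0.3 0.5255382912572513
scene front 0.4 0.6165399497022827
scene front 0.5 0.593709479653317
scene front 0.6000000000000001 0.5681566898807067
scene front 0.7000000000000002 0.5431104284899567
scene front 0.8000000000000003 0.5174743508732454
scene front 0.9000000000000001 0.5070094209940609
```

```bash
python3 -m pendant '[[[30,-40,0,0,0,-7],[70,-80,0,0,0,-14],[105,-120,0,0,0,-21],[140,-160,0,0,0,-28],[180,-200,0,0,0,-35],[220,-240,0,0,0,-42],[255,-280,0,0,0,-49],[290,-320,-10,0,0,-56],[325,-350,-20,0,0,-63],[350,-368,-25,0,0,-70]]]' -1
python3 - <<'E'
from h import *
from scipy.spatial.transform import Rotation as R
o=get_obs();s=snapshot('wrist');save(s,'w1.png')
T=np.eye(4);T[:3,:3]=R.from_euler('xyz',o['orientation'],degrees=True).as_matrix();T[:3,3]=o['tool_pos']
print(o['tool_pos'],o['orientation'],o['joint_pos'])
W=cloud(s,T@s['tool_from_camera'])
for lo,hi in[(.1,.11),(.11,.119),(.122,.135)]:
    m=(W[...,2]>lo)&(W[...,2]<hi)&(np.hypot(W[...,0]-.544,W[...,1]-.2775)<.035)
    p=W[m]
    if m.sum()>5: c,r=cv2.minEnclosingCircle((p[:,:2]*1000).astype(np.float32));print(lo,m.sum(),c,r,p.mean(0))
E
```

```text
clock: 1.5
tool_pos: [0.5452, 0.2766, 0.201]
orientation: [-180.0, -0.0, -177.0]
force: [-0.6, -0.0, 0.1]
opening: 0.0875
[0.54521149 0.27658565 0.20100957] [-1.79979427e+02 -3.07342967e-02 -1.77030829e+02] [ 4.51792608e+01  1.56290522e+01 -9.80290660e+00 -5.98947015e-03
 -6.46046278e+01 -4.22075139e+01]
0.1 1536 (540.1576538085938, 278.6313781738281) 22.984161376953125 [0.54054317 0.27516914 0.10571978]
0.11 477 (540.1702880859375, 278.48480224609375) 13.430181503295898 [0.54045199 0.2759434  0.11509104]
0.122 219 (540.2330322265625, 278.37518310546875) 6.428096771240234 [0.54033561 0.27763035 0.12534783]
```

View pics/w1.png

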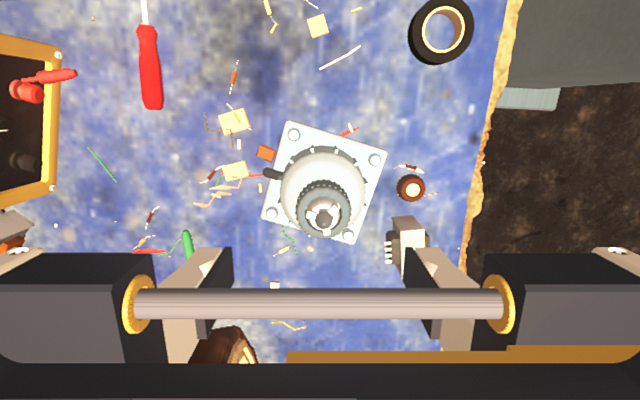

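The wrist view shows the chuck at (323,215) with the bit upright in it and free space for the fingers. The wrist depth puts the axis at (0.540, 0.2785), and the top view gave (0.544, 0.278), which agrees within calibration. Descending.

```bash
python3 -m pendant '[[[-4,2,0,0,0,0],[-4,2,-30,0,0,0],[-4,2,-60,0,0,0],[-4,2,-90,0,0,0],[-4,2,-115,0,0,0],[-4,2,-126,0,0,0],[-4,2,-126,0,0,0]]]' -1
```

```text
clock: 2.42
tool_pos: [0.5397, 0.2808, 0.0754]
orientation: [-180.0, -0.0, -176.6]
force: [-0.9, -0.2, -0.2]
opening: 0.0879
```

```bash
python3 -m pendant '[[[1,-2,-1,0,0,0],[1,-2,-1,0,0,0]]]' -1;  python3 -m pendant '[[[0,0,0,0,0,0],[0,0,0,0,0,0],[0,0,0,0,0,0],[0,0,0,0,0,0],[0,0,0,0,0,0],[0,0,0,0,0,0],[0,0,0,0,0,0],[0,0,0,0,0,0]]]' 1
```

```text
clock: 2.68
tool_pos: [0.5416, 0.2787, 0.0755]
orientation: [179.9, 0.1, -176.7]
force: [0.3, -1.6, 1.0]
opening: 0.0875
clock: 3.68
tool_pos: [0.5412, 0.2784, 0.0745]
orientation: [-180.0, -0.0, -176.7]
force: [0.1, -0.5, -0.4]
opening: 0.0423
```

The grip is centred, with almost no side force. Turning clockwise now.

```bash
python3 -m pendant '[[[0,0,0,0,0,-6],[0,0,0,0,0,-12],[0,0,0,0,0,-18],[0,0,0,0,0,-24],[0,0,0,0,0,-30],[0,0,0,0,0,-36],[0,0,0,0,0,-42],[0,0,0,0,0,-48],[0,0,0,0,0,-54],[0,0,0,0,0,-54]]]' 1;python3 -c "
from plant import *;o=get_obs();print(o['moment'],o['joint_pos'],o['force'])"
```

```text
clock: 4.92
tool_pos: [0.5399, 0.279, 0.0745]
orientation: [-179.9, -0.1, 129.2]
force: [-7.0, 3.9, 3.0]
opening: 0.042
[ 1.38519234  2.30073374 -0.05385806] [ 45.67029318  22.13936596 -18.70792093  -0.11775247 -49.19833887
 -96.40555959] [-6.95990528  3.86963388  2.95389566]
```

```bash
for i in 1; do python3 -m pendant '[[[-1,0.5,0,0,0,-5],[-1,0.5,0,0,0,-10],[-1,0.5,0,0,0,-15],[-1,0.5,0,0,0,-15]]]' 1;python3 -c "
from plant import *;o=get_obs();print(o['moment'],o['orientation'],o['joint_pos'][5],o['tau'][5])"; python3 -m pendant '[[[0,0,0,0,0,-4],[0,0,0,0,0,-8],[0,0,0,0,0,-8]]]' 1;python3 -c "
from plant import *;o=get_obs();print(o['moment'],o['orientation'],o['joint_pos'][5],o['tau'][5])"; done
```

```text
clock: 5.42
tool_pos: [0.5394, 0.2793, 0.0746]
orientation: [-180.0, -0.0, 114.3]
force: [-3.9, 2.3, 2.5]
opening: 0.0425
[0.8052404  1.46728413 0.83218457] [-1.79950766e+02 -1.37191575e-02  1.14311514e+02] -111.42457993377282 -1.3658344745635986
clock: 5.8
tool_pos: [0.5395, 0.2796, 0.0746]
orientation: [-180.0, -0.0, 106.3]
force: [-4.8, 2.9, 2.3]
opening: 0.0431
[1.19695744 1.59417922 0.67405211] [-1.79974805e+02 -3.29585527e-02  1.06316175e+02] -119.41601048514705 -1.1708906292915344
```

```bash
for i in 1; do python3 -m pendant '[[[-1,1,0,0,0,-6],[-1,1,0,0,0,-6]]]' 1;python3 -c "
from plant import *;o=get_obs();print(o['moment'],o['joint_pos'][5],o['tau'][5])"; python3 -m pendant '[[[0,0,0,0,0,-6],[0,0,0,0,0,-12],[0,0,0,0,0,-12]]]' 1;python3 -c "
from plant import *;o=get_obs();print(o['moment'],o['joint_pos'][5],o['tau'][5])"; done
```

```text
clock: 6.05
tool_pos: [0.5396, 0.2799, 0.0748]
orientation: [180.0, 0.0, 100.4]
force: [1.5, -1.7, 0.2]
opening: 0.0427
[-0.38406568 -1.01590825  0.49089201] -125.4970678617513 -1.3283845782279968
clock: 6.42
tool_pos: [0.5394, 0.2802, 0.0749]
orientation: [180.0, -0.0, 88.4]
force: [-0.2, 0.4, 1.5]
opening: 0.0422
[ 0.1855208  -0.15203853  0.39968417] -137.39971617896165 -1.251445859670639
```

The tool has turned 95° in all, more than the 77° ever needed. The torque levelled off at about 1.25 N m, so the pads are slipping at the stop. I'll release, rise and check the jaws.

```bash
python3 -m pendant '[[[0,0,0,0,0,0],[0,0,0,0,0,0],[0,0,0,0,0,0],[0,0,0,0,0,0]]]' -1; python3 -m pendant '[[[0,0,40,0,0,0],[0,0,80,0,0,0],[0,0,120,0,0,0],[0,0,130,0,0,0],[0,0,130,0,0,0]]]' -1
python3 - <<'E'
from h import *
s=snapshot('wrist')
c=cv2.resize(s['pixels'][150:270,260:400],None,fx=4.5,fy=4.5,interpolation=cv2.INTER_CUBIC)
cv2.imwrite('pics/w2.png',c[:,:,::-1])
from scipy.spatial.transform import Rotation as R
o=get_obs()
T=np.eye(4);T[:3,:3]=R.from_euler('xyz',o['orientation'],degrees=True).as_matrix();T[:3,3]=o['tool_pos']
W=cloud(s,T@s['tool_from_camera'])
for lo,hi in[(.1,.11),(.11,.119),(.122,.135)]:
    m=(W[...,2]>lo)&(W[...,2]<hi)&(np.hypot(W[...,0]-.541,W[...,1]-.2785)<.035)
    p=W[m]
    if m.sum()>5: c,r=cv2.minEnclosingCircle((p[:,:2]*1000).astype(np.float32));print(lo,m.sum(),c,r,p.max(0))
E
```

```text
clock: 6.92
tool_pos: [0.5391, 0.2799, 0.0745]
orientation: [-180.0, 0.0, 88.3]
force: [-0.7, 0.7, -0.6]
opening: 0.0764
clock: 7.55
tool_pos: [0.5392, 0.2801, 0.2049]
orientation: [180.0, -0.1, 88.3]
force: [-0.1, -0.3, 0.1]
opening: 0.0875
0.1 1496 (539.539306640625, 278.8145751953125) 22.80904197692871 [0.56197906 0.30098337 0.1099544 ]
0.11 417 (539.4688110351562, 278.5982666015625) 11.943593978881836 [0.55001951 0.2901163  0.11896186]
0.122 178 (539.5538330078125, 278.8002014160156) 5.964927673339844 [0.54480739 0.28436703 0.12943086]
```

View pics/w2.png

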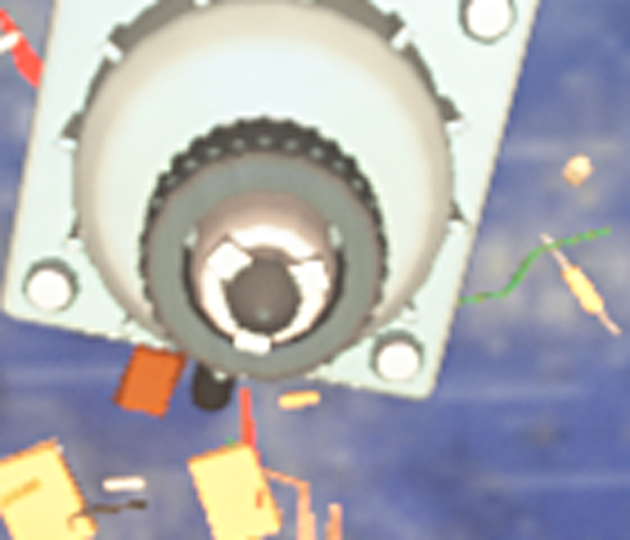

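The wrist crop shows the bit upright and centred at (265,290), with all three jaws closed onto it. Head and nose circles share the same centre. Now over to the lever with the fingers shut.

```bash
python3 -m pendant '[[[-30,-10,0,0,0,0],[-65,-35,0,0,0,2],[-95,-65,0,0,0,4],[-115,-100,0,0,0,6],[-120,-140,0,0,0,8],[-120,-175,0,0,0,8],[-120,-210,0,0,0,8],[-120,-230,0,0,0,8],[-120,-239,0,0,0,8],[-120,-239,0,0,0,8]]]' 1
python3 - <<'E'
from h import *
save(snapshot('scene'),'s2.png');o=get_obs()
print(o['joint_pos'])
s=snapshot('top');W=cloud(s);S=np.zeros((400,640),bool);S[185:250,318:362]=1
s2=snapshot('wrist')
from scipy.spatial.transform import Rotation as R
T=np.eye(4);T[:3,:3]=R.from_euler('xyz',o['orientation'],degrees=True).as_matrix();T[:3,3]=o['tool_pos']
W=cloud(s2,T@s2['tool_from_camera']);d=s2['pixels'].max(-1)
for k,m in dict(paddle=(d<60)&(W[...,2]>.1)&(W[...,2]<.16)&(abs(W[...,0]-.43)<.05)&(abs(W[...,1]-.04)<.04),cheek=(W[...,2]>.1)&(W[...,2]<.14)&(W[...,0]>.46)&(abs(W[...,1]-.05)<.06)).items():
    p=W[m];print(k,m.sum(),p.mean(0) if len(p) else '',cv2.minAreaRect((p[:,:2]*1000).astype(np.float32)) if len(p)>5 else '')
E
```

```text
clock: 8.85
tool_pos: [0.4189, 0.0406, 0.2039]
orientation: [-179.9, 0.0, 96.2]
force: [0.2, -0.3, -0.4]
opening: 0.0006
[ 3.26857580e+01 -3.26641983e+00 -3.12161263e+01 -9.11586146e-03
 -6.20970222e+01 -1.16426007e+02]
paddle 1 [0.44239152 0.02806134 0.12753379] 
cheek 49 [0.47485708 0.04636357 0.11038377] ((475.073486328125, 46.3647346496582), (30.346717834472656, 0.8618782758712769), 6.331170082092285)
```

View pics/s2.png

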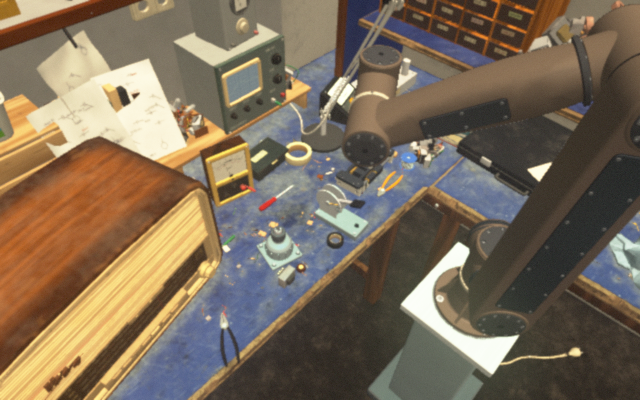

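The scene view shows the arm clear of the lamp, with the gripper above the paddle at about (360,200). The lever line measured from the wrist (6.3°) passes within 1 mm of the TCP. Pressing down in steps.

```bash
python3 -m pendant '[[[0,0,-25,0,0,0],[0,0,-45,0,0,0],[0,0,-58,0,0,0],[0,0,-66,0,0,0],[0,0,-74,0,0,0],[0,0,-80,0,0,0],[0,0,-80,0,0,0]]]' 1; python3 -m pendant '[[[0,0,-6,0,0,0],[0,0,-12,0,0,0],[0,0,-18,0,0,0],[0,0,-24,0,0,0],[0,0,-28,0,0,0],[0,0,-28,0,0,0]]]' 1
```

```text
clock: 9.88
tool_pos: [0.4196, 0.0412, 0.1249]
orientation: [180.0, 0.0, 96.3]
force: [-1.5, 0.1, 6.2]
opening: 0.0001
clock: 10.62
tool_pos: [0.4186, 0.0408, 0.0967]
orientation: [-179.9, 0.0, 96.3]
force: [-5.5, -0.3, 7.2]
opening: 0.0002
```

```bash
python3 -m pendant '[[[0,0,-4,0,0,0],[0,0,-8,0,0,0],[0,0,-9,0,0,0],[0,0,-9,0,0,0],[0,0,-9,0,0,0],[0,0,-9,0,0,0],[0,0,-9,0,0,0],[0,0,-9,0,0,0]]]' 1
python3 - <<'E'
from h import *
s=snapshot('scene');c=cv2.resize(s['pixels'][165:275,240:390],None,fx=5,fy=5,interpolation=cv2.INTER_CUBIC);cv2.imwrite('pics/s3.png',c[:,:,::-1])
E
```

```text
clock: 11.62
tool_pos: [0.4182, 0.0407, 0.0878]
orientation: [-179.9, 0.0, 96.3]
force: [-5.3, 1.2, 6.3]
opening: 0.0004
```

View pics/s3.png

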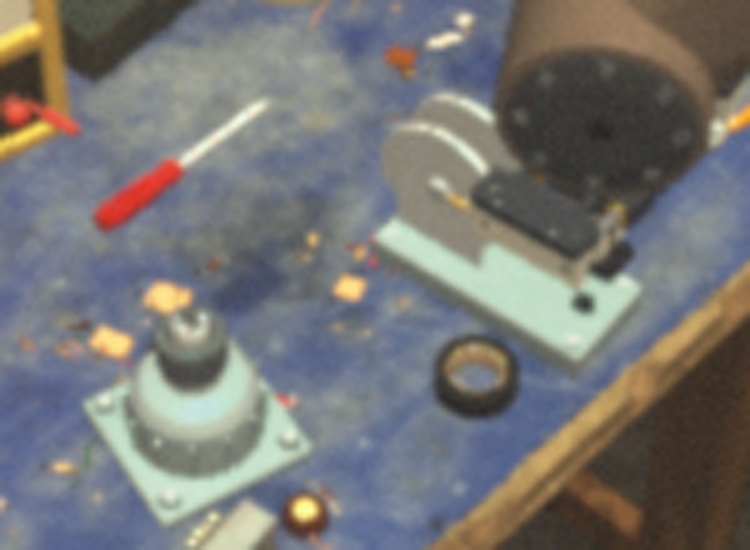

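The crop shows the fingertips on the paddle at (610,260) with the lever about level, the bit standing in the chuck, and the bystanders in place. With the tip at z = 0.088, the lever is at about 0.43 rad. Handing in.

```bash
python3 -c "
from plant import *;o=get_obs();print(o['clock'],o['tool_pos'],o['force']);print(close_job())"
```

```text
11.675 [0.41823284 0.04066868 0.08774321] [-5.60786074  1.28570432  7.32453033]
the job is handed in; nothing more can be done
None
```

I closed the chuck on the bit and then pressed the dead-man lever to about half way. I handed the job in at 11.7 s with the robot still holding the lever. No verdict is reported, so the results below are my own checks.

- **Chuck:** I gripped the sleeve and turned it clockwise. The tool turned 95° in all, more than the 77° the sleeve could need. Torque levelled off at about 1.25 N m on the last joint, so I took the pads to be slipping at the stop. The wrist picture afterwards showed the three jaws on the bit, which stood upright and centred. I could not measure the jaw forces or the sleeve angle directly.
- **Lever:** The fingertips rest on the paddle 88 mm above the bench, which puts the lever at about 0.43 rad, inside the 0.28 to 0.62 rad band. The upward force was about 7.3 N, as expected at half way. There was also a steady sideways force of about 5.5 N, which I put down to friction on the paddle. I worked the lever angle out from the fingertip height and did not read the pointer against the marks.
- **Surroundings:** I saw no bystander moved in the last picture, and no force suggested contact with the lamp.
- **Disagreement:** The top and wrist cameras differed by about 4 mm on the chuck axis in x. The gripper closed around the sleeve with less than 1 N of side force, near the wrist camera's value.

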